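# Load the sample cassette into the sprung holder

### The arm

A 6-joint arm with a two-finger parallel gripper is mounted at the origin on a cart in front of the work surface, level with it; the furniture and walls round the work are solid. World frame = base frame: x ahead of the robot, y to its left, z up, the work surface at z = 0. Lengths are in m, angles in degrees, forces in N, time in s.
With the tool pointing down it reaches from about 0.35 to 1 m from the base axis. Payload 7.1 kg.
Tool frame: the origin (TCP) lies midway between the tips of the shut fingers; the grasp point (between the pads) lies 19 mm behind it; z points along the fingers, y is the line along which they close (so a half turn about z gives the same grasp; the last joint's range is limited). The gripper opens to 85 mm and grips with 20 to 120 N. Pads are 22 mm wide; open, the fingers measure 114 mm over their backs; the gripper's body (76 mm by 85 mm) begins 54 mm behind the grasp point. The pads swing forward as they close: fully open they stand 13 mm farther back than shut.
Start: joints at [-76.776, 24.242, 93.386, -0, 62.372, -1.089], TCP at [0.155, -0.606, 0.231] pointing down, gripper open.
Joint ranges: [-172.04, 172.04], [-51.8, 120.97], [4.93, 147.93], [-75.15, 255.16], [6.16, 154.13], [-145.62, 145.62]. Speed limits (degrees/s): [136.94, 136.94, 172.46, 180, 180, 180].

### API

Orientations are given as [roll, pitch, yaw] about the fixed x, y, z axes, in that order (R = Rz(yaw) Ry(pitch) Rx(roll)).
In Python, from station import observe, snapshot, camera_params, finish_job gives the robot as it stands.
- The arm moves only by the shell command python3 -m creep 'ROWS' [FORCE]. ROWS is JSON, a list of rows, each a list of 3 entries, a list of its own where there are three numbers: the shift along the tool's x, y, z in m, then the turn, a rotation vector about the tool's x, y, z in degrees, then the opening, from 0 (shut) to 1 (fully open). In form: [[[x, y, z], [ax, ay, az], hand], ...]. A call has 1 to 12 rows; each row shifts and turns the commanded pose from where the row before left it, along the tool's axes as they then stand; what a row does not reach is not made up. A row lasts 1/10 s, in which the tool goes at most 50 mm and 8.59 degrees, less where a joint would pass 70% of its speed; a pose out of reach is approached as far as the arm can. A call is refused whole if a number of a shift passes 0.05 or a number of a turn 8.59, either way. A call with a gripper value outside its range is refused whole. The fingers move at their own pace and stop on an object; FORCE is the grip in N (left out, the last holds). Time passes only in rows, so rows that do not move let the fingers close. It gives the time, the measured TCP pose, the force, the opening and the grip force at its end, in the units of the state.
- observe(): the state, without advancing time (a new reading comes with each control period).
- snapshot(name): name is "side" or "top" or "wrist"; returns (picture, depth): 400x640x3 uint8, red, green, blue; 400x640 float32, m along the optical axis (not along the pixel's ray), 0 where there is no reading.
- camera_params(name): a dict with "mtx" (3x3 intrinsics, pixels), "D" ([k1, k2, p1, p2, k3] as OpenCV has them; the pictures are not rectified), "extrinsics" (4x4, takes a point from camera to world coordinates); the wrist camera has in their place "hand_eye" (4x4, takes a point from camera to tool coordinates, whose origin is the TCP and whose axes are the flange's). Camera axes: x right, y up, looking along -z (the intrinsics and any distortion apply to the point x, -y, -z); pixel columns grow to the right and rows downward; lengths in m; the calibration is good to about 2 mm. A picture is of the moment at which its call begins: read the wrist's pose just before it. camera_params takes no time and is no camera call.
- finish_job(): hands the job in; it is judged then, once.
The state is a dict: "time_s": time; "joint_pos": joint angles; "qd": joint speeds; "joint_efforts": joint torques, N m; "eef_pos": TCP position; "ee_rot": TCP orientation; "wrist_force": force on the tool from outside, world axes, zero at the start; "ft_torque": the same for the moment, N m; "grip_width": opening from 0.0 (shut) to 1.0 (fully open); "grip_force": force on a finger pad.
Only numpy, scipy, OpenCV 4.12 (cv2) and the standard library are available. Lean on these libraries where they do the work, as an engineer would, in place of code of your own. Each camera call takes 0.05 s, during which the arm holds its last target. There are 200 camera calls.

### The job

Take the blue sample cassette out of the wooden rack and load it into the spring-loaded metal holder, with the end that carries the white tile against the brass plunger: press it back against the spring and let it down behind the steel keeper at the front, so that it lies flat on the bed and the spring holds it there when you let go. The rack and the holder each leave only one end of the cassette free for the fingers, so set it down on the worktop and change your grip on the way. Do not ram it, and leave the vial, the steel dish and the tape roll where they stand.

Things in the scene. Friction and masses are not known exactly. Their poses are not given: they have to be found in the camera images.
- cassette: Blue sample cassette, a solid bar 130 x 36 x 36 mm, about 0.16 kg. Origin: centre of its underside; x runs along the bar, from the end with five black ribs on top (tail, x = -65 mm) to the end with a white tile on top (x = +65 mm); z up. At the start it lies in the rack.
- cassette_window (a point): Centre of the white tile on the top of the cassette, 40 mm from the cassette's middle towards its white-tile end, 36 mm above the underside.
- rack: Wooden storage rack, fixed, 143 x 60 mm. Origin: centre of its underside; x along the cassette, whose white-tile end is towards +x and whose middle lies within 3 mm of the origin. Bed 15 mm above the worktop. An end stop 40 mm high stands at x = -69 to -75 mm.
- rack_mouth (a point): On the rack's bed where its walls end, at rack x = +16 mm. Walls 8 mm thick, 66 mm high (15 mm above the cassette's top), stand 3 mm beside the cassette from rack x = -68 to +16 mm, so only the 49 mm at the white-tile end can be gripped, across the 36 mm width. Lift the cassette straight up until its underside is above the walls.
- fixture: Sprung cassette holder, fixed to the worktop. Origin: centre of its underside, below the bed; base plate 10 mm thick, 66 mm wide, x = -105 to +150 mm. +x is the way the cassette is pressed onto the plunger, z up. On it a grey cradle (bed, keeper, cheeks, plunger) is clamped at a setting S of 0 to 30 mm along +x; the robot cannot shift it and S is not reported: feel or look.
- holder_keeper (a point): Middle of the keeper's inner face at bed height, if S were 0: fixture x = -65 mm, z = 20 mm (the true one is S farther along +x). The bed's top is at z = 20 mm, 42 mm wide. The steel keeper, 8 mm thick and 30 mm wide, stands 12 mm above the bed (top at z = 32 mm): the cassette must pass over it with its underside above 32 mm, then come down behind it.
- holder_plunger (a point): Middle of the relaxed plunger's face, if S were 0: fixture x = +47 mm, z = 44 mm (truly S farther along +x). Brass, 38 mm wide, z 21 to 67 mm. Slides 26 mm to a hard stop; spring 5 N at first, 15 N at the stop. Keeper to relaxed plunger is 112 mm, 18 mm less than the cassette: from first touch press on by 18 to 26 mm (aim at 22), then lower; let go sooner and it throws the cassette back.
- holder_cheeks (a point): Middle of the front edge of the two white cheeks, if S were 0: fixture x = -10 mm, z = 71 mm (truly S farther along +x). They run to x = +76 mm + S, 42 mm apart, up to z = 71 mm, with lips flared outward to z = 79 mm; bracket behind the plunger 64 mm high. Open above: the cassette enters level from above. Only its tail end, in front of the cheeks (55 mm when home), can be gripped here.
- vial_a: White vial with a black cap, 42 mm wide, 95 mm high, bystander. Origin: centre of its underside.
- steel_dish: Covered steel dish, 107 mm wide, 28 mm high, bystander. Origin: centre of its underside.
- tape_roll: Roll of tape lying flat, 75 mm wide, 20 mm high, bystander. Origin: centre of its underside.
Mind the look-alikes: they are no part of the job. What is meant by the cassette is not pink or red, and is the smaller of those in its own colour.

How it is judged (in metres and radians):
At the end, for the whole second after the job is handed in: The cassette lies at rest in the holder, right way up and flat on the bed (underside within -4 to +6 mm of the bed's height, tilt under 0.06 rad), between keeper and plunger, within 7 mm of the middle line and 0.1 rad of the holder's direction, its white-tile end at the plunger (z of cassette in the frame of fixture between 0.016 and 0.026 m and x of cassette in the frame of fixture between -0.012 and 0.044 m and y of cassette in the frame of fixture between -0.007 and 0.007 m and x of cassette_window in the frame of fixture above 0.025 m and angle between the x axis of cassette and the x axis of fixture, either way round below 0.1 rad and angle between cassette's own z axis and vertical below 0.06 rad and linear speed of cassette below 0.02 m/s); the robot touches nothing.
It fails at once if the cassette is rammed into the holder (over 80 N) (contact force between cassette and fixture above 80 N).
It fails at once if the vial is moved by more than 20 mm (distance of vial_a from where it was at the start of the episode above 0.02 m).
It fails at once if the steel dish is moved by more than 20 mm (distance of steel_dish from where it was at the start of the episode above 0.02 m).
It fails at once if the tape roll is moved by more than 20 mm (distance of tape_roll from where it was at the start of the episode above 0.02 m).
It also fails if it takes over 51 s, if anything falls off the work surface, if the arm or the gripper's body presses on something with over 40 N, if the wrist force passes 120 N, or if a joint passes its speed limit or range.

## Working session

There is one attempt and no reset: what is moved stays moved. The work goes in short steps, Python scripts to look and compute and a shell command to move; the robot and the scene stay as the last step left them, time stands still between calls to the robot, and variables do not carry over. Pictures are saved under pics/ and viewed, at most 10 in all, crops included, and the job is handed in when it is done.

```bash
ls; mkdir -p pics
python3 - <<'E'
from station import *
import cv2,numpy as np
s=observe();print({k:np.round(v,3).tolist() for k,v in s.items()})
for n in("top","side"):
    im,d=snapshot(n);cv2.imwrite(f"pics/{n}0.png",im[:,:,::-1]);np.savez(f"pics/{n}0.npz",im=im,d=d)
    p=camera_params(n);print(n,{k:np.round(v,4).tolist() for k,v in p.items()})
p=camera_params("wrist");print({k:np.round(v,4).tolist() for k,v in p.items()})
E
```

```text
pics
{'time_s': 0.0, 'joint_pos': [-76.776, 24.283, 93.431, -0.001, 62.372, -1.089], 'qd': [-0.049, -0.023, -0.033, -0.029, 0.013, -0.003], 'joint_efforts': [0.003, -55.737, -28.174, 0.0, 0.007, 0.0], 'eef_pos': [0.154, -0.605, 0.231], 'ee_rot': [-179.914, -0.0, 14.314], 'wrist_force': [0.415, 0.674, 0.774], 'ft_torque': [0.004, -0.016, -0.002], 'grip_force': 0.0, 'grip_width': 1.001}
top {'mtx': [[421.5963, 0.0, 313.3023], [0.0, 421.5963, 199.9065], [0.0, 0.0, 1.0]], 'D': [-0.0731, 0.0, 0.0, 0.0, 0.0], 'extrinsics': [[-0.0275, 0.9952, -0.0937, 0.3769], [-0.9996, -0.0281, -0.0054, -0.0784], [-0.008, 0.0936, 0.9956, 1.6078], [0.0, 0.0, 0.0, 1.0]]}
side {'mtx': [[368.5603, 0.0, 320.0395], [0.0, 368.5603, 201.0729], [0.0, 0.0, 1.0]], 'D': [-0.061, 0.0, 0.0, 0.0, 0.0], 'extrinsics': [[-0.9497, 0.1827, -0.2543, 0.231], [-0.3129, -0.5306, 0.7878, 0.8089], [0.009, 0.8277, 0.5611, 0.712], [0.0, 0.0, 0.0, 1.0]]}
{'mtx': [[310.9743, 0.0, 318.211], [0.0, 310.9743, 201.4104], [0.0, 0.0, 1.0]], 'D': [0.0046, 0.0, 0.0, 0.0, 0.0], 'hand_eye': [[-0.0009, 0.9483, 0.3173, 0.0818], [1.0, 0.0008, 0.0005, 0.0003], [0.0002, 0.3173, -0.9483, -0.1432], [0.0, 0.0, 0.0, 1.0]]}
```

View pics/top0.png

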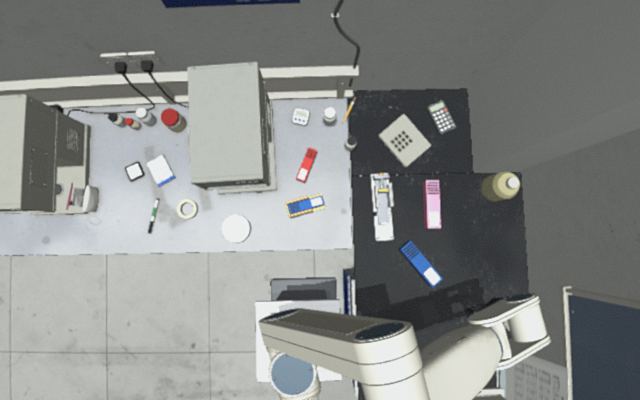

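View pics/side0.png

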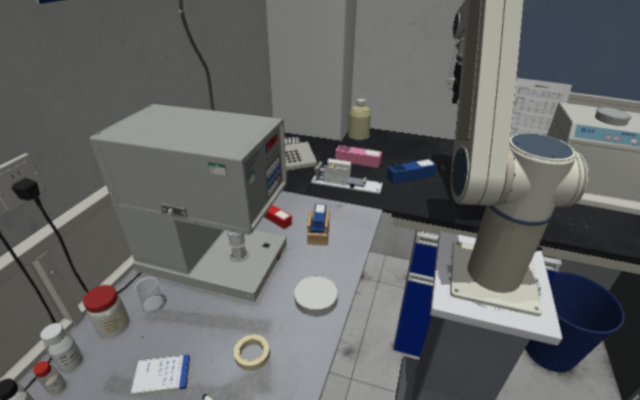

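The top view shows the rack with the small blue cassette at (305,206), its tile end to the right at about (318,202). The holder is at (382,207). The larger blue look-alike is at (420,263), the dish at (236,229), the tape at (186,209). The side view agrees. I'll enlarge the rack and holder.

```bash
cat > h.py <<'E'
import cv2,numpy as np
from station import *
from scipy.spatial.transform import Rotation as R
def pose(s):
    T=np.eye(4);T[:3,:3]=R.from_euler('xyz',s['ee_rot'],degrees=True).as_matrix();T[:3,3]=s['eef_pos'];return T
def ext(n,s=None):
    p=camera_params(n);return p,(np.array(p['extrinsics']) if n!='wrist' else pose(s)@np.array(p['hand_eye']))
def dirs(p,T,uv):
    q=cv2.undistortPoints(np.array(uv,float).reshape(-1,1,2),np.array(p['mtx']),np.array(p['D'])).reshape(-1,2)
    return np.c_[q[:,0],-q[:,1],-np.ones(len(q))]@T[:3,:3].T
def plane(p,T,uv,z):
    d=dirs(p,T,uv);o=T[:3,3];return o+d*((z-o[2])/d[:,2])[:,None]
def depthpts(p,T,uv,d):
    uv=np.array(uv);z=d[uv[:,1].astype(int),uv[:,0].astype(int)]
    return T[:3,3]+dirs(p,T,uv)*z[:,None]
def crop(n,im,u0,v0,u1,v1,k):
    cv2.imwrite(n,cv2.resize(im[v0:v1,u0:u1,::-1],None,fx=k,fy=k,interpolation=cv2.INTER_CUBIC))
E
python3 - <<'E'
from h import *
z=np.load('pics/top0.npz');im,d=z['im'],z['d'];p,T=ext('top')
crop('pics/c0.png',im,280,160,410,250,6)
hsv=cv2.cvtColor(im,cv2.COLOR_RGB2HSV)
def rect(mask,box,zh):
    m=np.zeros(mask.shape,np.uint8);u0,v0,u1,v1=box;m[v0:v1,u0:u1]=mask[v0:v1,u0:u1]
    cs=cv2.findContours(m,0,2)[0];c=max(cs,key=cv2.contourArea)
    P=plane(p,T,c.reshape(-1,2),zh)[:,:2].astype(np.float32);r=cv2.minAreaRect(P*1000);
    v,u=np.nonzero(m);dp=depthpts(p,T,np.c_[u,v],d)
    print(np.round(r[0],1),np.round(r[1],1),round(r[2],1),'z med',np.median(dp[:,2]).round(4),np.median(dp,0).round(3)); return r
blue=cv2.inRange(hsv,(100,120,40),(125,255,255))>0
rect(blue,(280,190,335,225),.051)
wood=cv2.inRange(hsv,(10,80,60),(28,255,255))>0
rect(wood,(280,190,335,225),.066)
white=cv2.inRange(hsv,(0,0,215),(180,30,255))>0
rect(white,(310,190,328,215),.051)
sil=cv2.inRange(hsv,(0,0,90),(180,255,255))>0
rect(sil,(362,165,402,250),.04)
for b,zh in(((215,210,255,245),.028),((172,195,202,222),.02)): rect(cv2.inRange(hsv,(0,0,215),(180,255,255))>0,b,zh)
E
```

```text
[503.7 -19.9] [33.6 83.4] 13.7 z med 0.0517 [ 0.503 -0.02   0.052]
[476.7 -24.2] [10.5 90.6] 11.8 z med 0.0625 [ 0.483 -0.02   0.063]
[515.3 -89.1] [63.2 89.3] 88.4 z med 0.0027 [ 0.52  -0.094  0.003]
[ 493.5 -329.1] [258.9  84.8] 2.2 z med 0.0166 [ 0.499 -0.328  0.017]
[432.1 229.4] [149.2 127.9] 88.6 z med 0.0074 [0.433 0.234 0.007]
[515.1 418.9] [105.9  88. ] 88.3 z med 0.003 [0.517 0.417 0.003]
```

View pics/c0.png

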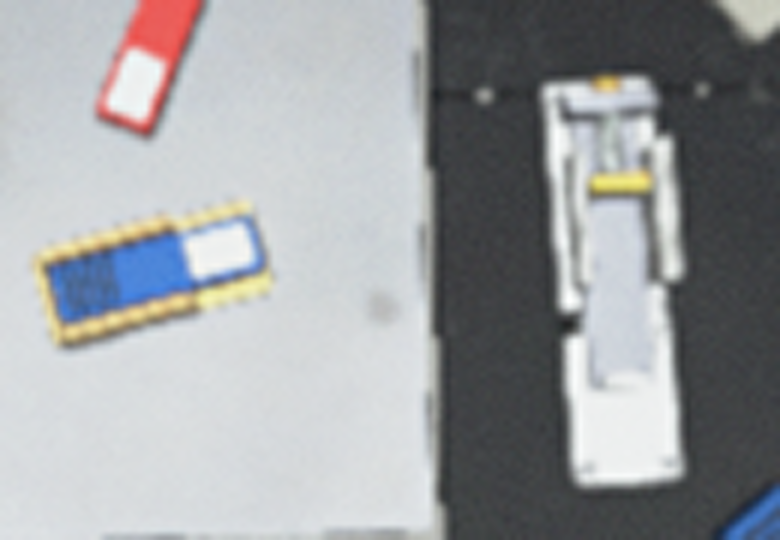

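The crop shows the holder with its brass plunger at crop (620,183) and the keeper near (620,380), so +x is up in the image. The cassette's tile end points towards -y. I'll look at the holder from close by on the way.

```bash
python3 -m creep '[[[0,0,-0.035],[0,0,7.15],1],[[0,0,-0.035],[0,0,7.15],1],[[0.033,-0.0305,0],[0,0,0],1],[[0.033,-0.0305,0],[0,0,0],1],[[0.033,-0.0305,0],[0,0,0],1],[[0.033,-0.0305,0],[0,0,0],1],[[0.033,-0.0305,0],[0,0,0],1],[[0.033,-0.0305,0],[0,0,0],1],[[0.033,-0.0305,0],[0,0,0],1],[[0.033,-0.0305,0],[0,0,0],1],[[0.033,-0.0305,0],[0,0,0],1],[[0,0,0],[0,0,0],1]]'
python3 - <<'E'
from h import *
s=observe();im,d=snapshot('wrist');np.savez('pics/w1.npz',im=im,d=d,T=pose(s));cv2.imwrite('pics/w1.png',im[:,:,::-1])
print(s['eef_pos'],s['ee_rot'],s['time_s'],s['joint_pos'])
E
```

```text
time_s: 1.3
eef_pos: [0.4545, -0.3275, 0.301]
ee_rot: [-179.9, -0.0, 0.3]
wrist_force: [-0.2, -0.2, 0.6]
grip_width: 1.0
grip_force: 0.0
[ 0.45450048 -0.32752941  0.30101599] [-1.79929623e+02 -3.94541185e-02  2.86604089e-01] 1.3 [-3.70379604e+01  1.44849799e+01  9.77990504e+01  8.63277328e-02
  6.77272897e+01  5.26426838e+01]
```

View pics/w1.png

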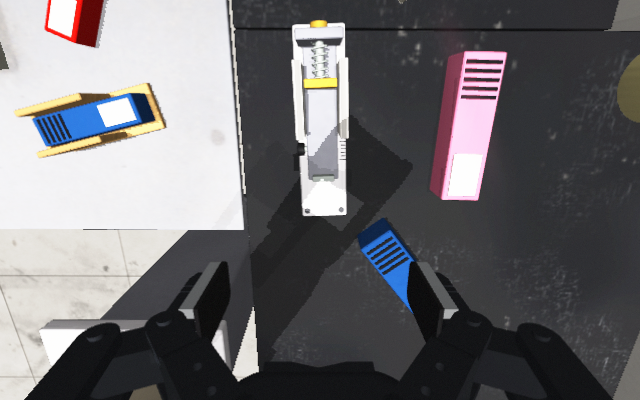

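The wrist view shows the holder's base plate from (302–347, 215) to (293–346, 24), the brass plunger at (320,83) and the keeper at (323,178). The cassette lies in the rack at (98,118), with its tile at (117,111).

Run:
```python
from h import *
z=np.load('pics/w1.npz');im,d=z['im'],z['d'];p=camera_params('wrist');T=z['T']@np.array(p['hand_eye'])
hsv=cv2.cvtColor(im,cv2.COLOR_RGB2HSV)
def reg(mask,box,zh,name):
    m=np.zeros(mask.shape,np.uint8);u0,v0,u1,v1=box;m[v0:v1,u0:u1]=mask[v0:v1,u0:u1]*255
    c=max(cv2.findContours(m,0,2)[0],key=cv2.contourArea)
    P=plane(p,T,c.reshape(-1,2),zh)[:,:2].astype(np.float32)*1000;r=cv2.minAreaRect(P)
    f=np.zeros_like(m);cv2.drawContours(f,[c],-1,1,-1);f=cv2.erode(f,np.ones((3,3)));v,u=np.nonzero(f)
    dp=depthpts(p,T,np.c_[u,v],d)
    print(name,np.round(cv2.boxPoints(r)).astype(int).tolist(),np.round(r[0],1),np.round(r[1],1),round(r[2],1),'depth',np.median(dp,0).round(4));return c
I=lambda a,b:cv2.inRange(hsv,a,b)>0
reg(I((0,0,190),(180,40,255)),(90,90,145,130),.051,'tile')
reg(I((100,120,40),(125,255,255)),(25,85,165,150),.051,'blue')
reg(I((20,120,120),(35,255,255)),(295,70,345,95),.067,'brass')
reg(I((10,60,60),(28,255,255)),(10,75,170,160),.04,'wood')
bp=reg(I((0,0,150),(180,40,255)),(285,15,360,225),.01,'plate')
print('plate bottom z10',plane(p,T,[(302,215),(347,215),(293.5,24),(346,24)],.01).round(4).tolist())
# depth profiles along the plate mid line
for v in range(60,222,3):
    u=int(round(324-(210-v)*4/180)); q=depthpts(p,T,[(u,v)],d)[0]; print(v,q.round(4).tolist(),im[v,u].tolist())
print(depthpts(p,T,[(270,150),(200,180),(560,150)],d).round(4))
```

```text
tile [[501, -65], [510, -104], [536, -98], [526, -59]] [518.1 -81.6] [26.3 40.4] 13.5 depth [ 0.5184 -0.0826  0.0526]
blue [[475, 14], [509, -127], [545, -118], [511, 23]] [510.1 -51.7] [ 37. 145.] 13.7 depth [ 0.5107 -0.0529  0.0519]
brass [[548, -311], [548, -347], [557, -347], [557, -311]] [ 552.4 -329. ] [ 9.5 36.4] 0.2 depth [ 0.5519 -0.329   0.0676]
wood [[457, 37], [500, -134], [562, -119], [519, 53]] [509.4 -40.8] [ 64.5 176.9] 14.2 depth [ 0.5166 -0.0526  0.0554]
plate [[368, -300], [371, -373], [625, -363], [622, -290]] [ 496.3 -331.4] [254.1  73. ] 2.2 depth [ 0.5195 -0.3311  0.021 ]
plate bottom z10 [[0.3697, -0.3034, 0.01], [0.3701, -0.3706, 0.01], [0.6222, -0.296, 0.01], [0.6224, -0.3609, 0.01]]
60 [0.5774, -0.33, 0.0513] [242, 246, 243]
63 [0.5743, -0.3301, 0.05] [195, 204, 196]
66 [0.571, -0.3301, 0.051] [246, 249, 247]
69 [0.5673, -0.3301, 0.0572] [243, 246, 243]
72 [0.5647, -0.3301, 0.0492] [247, 250, 248]
75 [0.5613, -0.3301, 0.0521] [244, 248, 245]
78 [0.5572, -0.3301, 0.0671] [240, 230, 162]
81 [0.5539, -0.3301, 0.0684] [254, 253, 113]
84 [0.5508, -0.3301, 0.0683
[... 1472 characters left out ...]
]
183 [0.4197, -0.3343, 0.0114] [254, 254, 253]
186 [0.4149, -0.3343, 0.0103] [254, 254, 253]
189 [0.4107, -0.3358, 0.0115] [254, 254, 254]
192 [0.4059, -0.3359, 0.0103] [254, 254, 254]
195 [0.4014, -0.3359, 0.0105] [254, 254, 254]
198 [0.397, -0.3359, 0.0113] [254, 254, 253]
201 [0.3925, -0.336, 0.0116] [254, 254, 254]
204 [0.3874, -0.3361, 0.0105] [254, 254, 254]
207 [0.3834, -0.3361, 0.0122] [254, 254, 254]
210 [0.3782, -0.3361, 0.011] [254, 254, 253]
213 [0.3726, -0.3362, 0.0088] [254, 254, 254]
216 [0.3643, -0.3365, -0.0003] [62, 61, 64]
219 [0.3595, -0.3365, 0.0001] [38, 38, 39]
[[ 4.652e-01 -2.586e-01  1.400e-03]
 [ 4.204e-01 -1.534e-01  1.000e-04]
 [ 4.665e-01 -6.712e-01 -3.000e-04]]
```

```bash
python3 -m creep '[[[0.0107,-0.0404,0],[0,0,0],1],[[0.0107,-0.0404,0],[0,0,0],1],[[0.0107,-0.0404,0],[0,0,0],1],[[0.0107,-0.0404,0],[0,0,0],1],[[0.0107,-0.0404,0],[0,0,0],1],[[0.0107,-0.0404,0],[0,0,0],1],[[0,0,0],[0,0,-8.5],1],[[0,0,0],[0,0,-8.5],1],[[0,0,0],[0,0,-8.5],1],[[0,0,0],[0,0,-8.5],1],[[0,0,0],[0,0,-8.5],1],[[0,0,0],[0,0,-8.5],1]]'
python3 -m creep '[[[0,0,0.015],[0,0,-7.5],1],[[0,0,0.015],[0,0,-7.5],1],[[0,0,0.015],[0,0,-7.5],1],[[0,0,0.015],[0,0,-7.5],1],[[0,0,0.015],[0,0,-7.5],1],[[0,0,0.015],[0,0,-7.5],1],[[0,0,0.01],[0,0,-7.5],1],[[0,0,0],[0,0,0],1],[[0,0,0],[0,0,0],1]]'
cat >> h.py <<'E'
def wgrab(name):
    s=observe();im,d=snapshot('wrist');T=pose(s);np.savez(f'pics/{name}.npz',im=im,d=d,T=T);cv2.imwrite(f'pics/{name}.png',im[:,:,::-1])
    p=camera_params('wrist');print('TCP',np.round(s['eef_pos'],4),np.round(s['ee_rot'],2),'t',s['time_s'],'F',np.round(s['wrist_force'],1))
    return s,im,d,p,T@np.array(p['hand_eye']),cv2.cvtColor(im,cv2.COLOR_RGB2HSV)
def region(p,T,d,mask,zh,name,box=(0,0,640,400)):
    m=np.zeros(mask.shape,np.uint8);u0,v0,u1,v1=box;m[v0:v1,u0:u1]=mask[v0:v1,u0:u1]*255
    c=max(cv2.findContours(m,0,2)[0],key=cv2.contourArea);print('px',cv2.boundingRect(c))
    P=plane(p,T,c.reshape(-1,2),zh)[:,:2].astype(np.float32)*1000;r=cv2.minAreaRect(P)
    f=np.zeros_like(m);cv2.drawContours(f,[c],-1,1,-1);f=cv2.erode(f,np.ones((3,3)));v,u=np.nonzero(f)
    print(name,np.round(r[0],1),np.round(r[1],1),round(r[2],1),'depth',np.median(depthpts(p,T,np.c_[u,v],d),0).round(4));return r
E
python3 - <<'E'
from h import *
s,im,d,p,T,h=wgrab('w2')
region(p,T,d,cv2.inRange(h,(0,0,190),(180,60,255))>0,.051,'white') if 0 else None
b=(cv2.inRange(h,(100,120,40),(125,255,255))>0)
region(p,T,d,b,.051,'blue')
E
```

```text
time_s: 2.55
eef_pos: [0.515, -0.0897, 0.301]
ee_rot: [-180.0, 0.0, 51.3]
wrist_force: [0.1, -0.4, 0.6]
grip_width: 0.999
grip_force: 0.0
time_s: 3.45
eef_pos: [0.5154, -0.0894, 0.2014]
ee_rot: [-180.0, -0.0, 103.3]
wrist_force: [0.6, -0.5, 0.5]
grip_width: 1.0
grip_force: 0.0
TCP [ 0.5154 -0.0894  0.2014] [-179.97   -0.    103.26] t 3.45 F [ 0.6 -0.5  0.5]
px (302, 61, 41, 142)
blue [508.3 -42.9] [ 35.3 128.8] 13.5 depth [ 0.5072 -0.0357  0.0519]
```

View pics/w2.png

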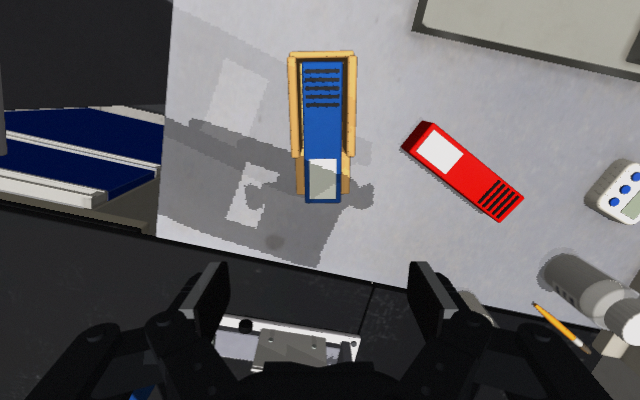

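Cassette found at (508,-43) mm, 129 x 35 mm and 51 mm high, which matches the sizes given; the tile end is free at pixel (323,180). Descend and grip.

```bash
python3 -m creep '[[[0.0039,0.0039,0],[0,0,0],1],[[0,0,0.035],[0,0,0],1],[[0,0,0.035],[0,0,0],1],[[0,0,0.035],[0,0,0],1],[[0,0,0.03],[0,0,0],1],[[0,0,0.025],[0,0,0],1],[[0,0,0.015],[0,0,0],1],[[0,0,0.008],[0,0,0],1],[[0,0,0],[0,0,0],1]]' 60
python3 -m creep '[[[0,0,0],[0,0,0],0.3],[[0,0,0],[0,0,0],0.3],[[0,0,0],[0,0,0],0.3],[[0,0,0],[0,0,0],0.3],[[0,0,0],[0,0,0],0.3],[[0,0,0],[0,0,0],0.3]]' 60
```

```text
time_s: 4.4
eef_pos: [0.5185, -0.0838, 0.018]
ee_rot: [-180.0, -0.0, 103.5]
wrist_force: [0.4, -1.0, 0.5]
grip_width: 1.0
grip_force: 0.0
time_s: 5.0
eef_pos: [0.5192, -0.084, 0.0194]
ee_rot: [179.9, 0.0, 103.5]
wrist_force: [-1.0, -0.2, 6.3]
grip_width: 0.41
grip_force: 60.5
```

```bash
python3 -m creep '[[[0,0,-0.01],[0,0,0],0.3],[[0,0,-0.02],[0,0,0],0.3],[[0,0,-0.03],[0,0,0],0.3],[[0,0,-0.03],[0,0,0],0.3],[[0,0,0],[0,0,0],0.3],[[-0.0048,-0.025,0],[0,0,0],0.3],[[-0.0048,-0.025,0],[0,0,0],0.3],[[-0.0047,-0.025,0],[0,0,0],0.3],[[-0.0047,-0.025,0],[0,0,0],0.3],[[0,0,0],[0,0,0],0.3],[[0,0,0],[0,0,0],0.3]]' 60
python3 -m creep '[[[0,0,0.03],[0,0,0],0.3],[[0,0,0.03],[0,0,0],0.3],[[0,0,0.02],[0,0,0],0.3],[[0,0,0.01],[0,0,0],0.3],[[0,0,0.005],[0,0,0],0.3],[[0,0,0.003],[0,0,0],0.3],[[0,0,0],[0,0,0],0.3]]' 60
python3 - <<'E'
from h import *
s,im,d,p,T,h=wgrab('w3')
im2,d2=snapshot('side');cv2.imwrite('pics/s3.png',im2[120:320,200:500,::-1])
E
```

```text
time_s: 6.1
eef_pos: [0.4255, -0.1259, 0.1082]
ee_rot: [-180.0, -0.0, 103.5]
wrist_force: [0.9, 0.5, -1.6]
grip_width: 0.409
grip_force: 60.4
time_s: 6.8
eef_pos: [0.4263, -0.1258, 0.0106]
ee_rot: [180.0, 0.0, 103.5]
wrist_force: [-0.5, -0.1, -1.6]
grip_width: 0.409
grip_force: 60.3
TCP [ 0.4263 -0.1258  0.0106] [1.7996e+02 3.0000e-02 1.0352e+02] t 6.8 F [-0.5 -0.1 -1.6]
```

View pics/w3.png

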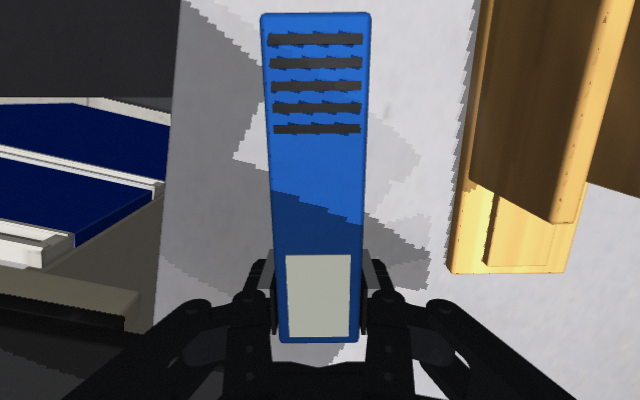

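The cassette is held straight (tail at the top, tile at (318,295)), clear of the rack on the right. Lower it to touch.

```bash
python3 -m creep '[[[0,0,0.003],[0,0,0],0.3],[[0,0,0.001],[0,0,0],0.3],[[0,0,0],[0,0,0],0.3]]' 60;python3 -m creep '[[[0,0,0.001],[0,0,0],0.3],[[0,0,0.001],[0,0,0],0.3],[[0,0,0],[0,0,0],0.3]]' 60
```

```text
time_s: 7.2
eef_pos: [0.4257, -0.1258, 0.0064]
ee_rot: [180.0, 0.0, 103.5]
wrist_force: [-0.2, 0.4, -2.4]
grip_width: 0.413
grip_force: 60.4
time_s: 7.5
eef_pos: [0.4257, -0.1258, 0.0043]
ee_rot: [180.0, 0.0, 103.5]
wrist_force: [-0.7, 0.2, -1.2]
grip_width: 0.41
grip_force: 60.6
```

```bash
python3 -m creep '[[[0,0,0.001],[0,0,0],0.3],[[0,0,0],[0,0,0],0.3]]' 60;python3 -m creep '[[[0,0,0],[0,0,0],0.7],[[0,0,0],[0,0,0],0.7],[[0,0,0],[0,0,0],0.7],[[0,0,-0.01],[0,0,0],0.9],[[0,0,-0.03],[0,0,0],0.9],[[0,0,-0.04],[0,0,0],0.9],[[0,0,-0.04],[0,0,0],0.9],[[0,0,-0.04],[0,0,0],0.9],[[0.0215,0,0],[0,0,8.5],0.9],[[0,0,0],[0,0,0],0.9]]' 60
python3 - <<'E'
from h import *
s,im,d,p,T,h=wgrab('w4');print(s['joint_pos'])
b=(cv2.inRange(h,(100,120,40),(125,255,255))>0)
print(region(p,T,d,b,.036,'blue',(200,0,420,330)))
E
```

```text
time_s: 7.7
eef_pos: [0.4258, -0.1258, 0.0043]
ee_rot: [180.0, 0.0, 103.5]
wrist_force: [-3.3, 0.1, 16.7]
grip_width: 0.411
grip_force: 63.0
time_s: 8.7
eef_pos: [0.4204, -0.1039, 0.1649]
ee_rot: [179.9, 0.0, 94.9]
wrist_force: [-1.1, 0.3, -0.9]
grip_width: 0.897
grip_force: 0.0
TCP [ 0.4204 -0.1039  0.1649] [1.7988e+02 3.0000e-02 9.4900e+01] t 8.7 F [-1.1  0.3 -0.9]
[-1.54642787e+01  1.41114280e+01  1.19888057e+02  2.13263785e-02
  4.58799849e+01 -2.03751635e+01]
px (282, 92, 62, 146)
blue [415.6 -84.6] [ 35.2 128.8] 14.1 depth [ 0.4145 -0.0774  0.0369]
((415.5514831542969, -84.6314697265625), (35.152313232421875, 128.8020477294922), 14.146242141723633)
```

```bash
python3 -m creep '[[[0.0315,-0.005,0],[0,0,0],0.8],[[0.0316,-0.005,0],[0,0,0],0.8],[[0,0,0],[0,0,-4.55],0.8],[[0,0,0],[0,0,-4.55],0.8],[[0,0,0.04],[0,0,0],0.8],[[0,0,0.04],[0,0,0],0.8],[[0,0,0.035],[0,0,0],0.8],[[0,0,0.025],[0,0,0],0.8],[[0,0,0.012],[0,0,0],0.8],[[0,0,0.005],[0,0,0],0.8],[[0,0,0],[0,0,0],0.8]]' 60
python3 -m creep '[[[0,0,0],[0,0,0],0.3],[[0,0,0],[0,0,0],0.3],[[0,0,0],[0,0,0],0.3],[[0,0,0],[0,0,0],0.3],[[0,0,0],[0,0,0],0.3]]' 60
```

```text
time_s: 9.85
eef_pos: [0.4051, -0.043, 0.0061]
ee_rot: [-180.0, -0.0, 104.2]
wrist_force: [-0.5, -0.2, -0.0]
grip_width: 0.801
grip_force: 0.0
time_s: 10.35
eef_pos: [0.406, -0.0429, 0.0075]
ee_rot: [179.9, 0.0, 104.1]
wrist_force: [-0.9, -0.7, 8.4]
grip_width: 0.411
grip_force: 60.1
```

```bash
python3 -m creep '[[[0,0,-0.01],[0,0,0],0.3],[[0,0,-0.025],[0,0,0],0.3],[[0,0,-0.04],[0,0,0],0.3],[[0,0,-0.04],[0,0,0],0.3],[[0,0,-0.04],[0,0,0],0.3],[[0,0,-0.035],[0,0,0],0.3],[[0,0,0],[0,0,0],0.3]]' 60
python3 - <<'E'
from h import *
z=np.load('pics/w1.npz');im,d=z['im'],z['d'];p=camera_params('wrist');T=z['T']@np.array(p['hand_eye'])
v,u=np.mgrid[10:225,270:370];u=u.ravel();v=v.ravel();P=depthpts(p,T,np.c_[u,v],d)
f=np.array([np.cos(np.radians(2)),np.sin(np.radians(2))]);o=np.array([.475,-.3333]);q=P[:,:2]-o
fx=q@f;fy=q@np.array([-f[1],f[0]])
def st(n,m):print(n,m.sum(),'fx',np.percentile(fx[m],[1,50,99]).round(4),'fy',np.percentile(fy[m],[1,50,99]).round(4))
Z=P[:,2]
for a in np.arange(-.10,.15,.02):
    m=(fx>a)&(fx<a+.02)
    for lo,hi,n in((.006,.014,'plate'),(.017,.024,'bed'),(.030,.034,'keep'),(.06,.085,'cheek')):
        k=m&(Z>lo)&(Z<hi)
        if k.sum()>15: st(f'{a:.2f} {n}',k)
for y0 in(-.05,0):
  k=(Z>.069)&(Z<.085)&(fy>y0)&(fy<y0+.05)&(fx<.11);st('cheek side',k)
b=(cv2.cvtColor(im,cv2.COLOR_RGB2HSV)[v,u,1]>120)&(Z>.06);st('brass',b)
E
```

```text
time_s: 11.05
eef_pos: [0.4078, -0.0432, 0.2013]
ee_rot: [179.5, 0.2, 104.1]
wrist_force: [1.0, 0.8, -2.2]
grip_width: 0.412
grip_force: 60.5
-0.10 plate 559 fx [-0.0997 -0.0898 -0.0804] fy [-0.0324  0.0002  0.0328]
-0.08 plate 595 fx [-0.0798 -0.0699 -0.0602] fy [-0.0325 -0.0001  0.0322]
-0.06 plate 364 fx [-0.06   -0.054  -0.0403] fy [-0.0325  0.0023  0.0328]
-0.06 bed 52 fx [-0.047  -0.0426 -0.04  ] fy [-0.0204 -0.0001  0.0204]
-0.06 keep 126 fx [-0.0477 -0.0436 -0.0401] fy [-0.0142  0.0008  0.0146]
-0.04 plate 224 fx [-0.0393 -0.0297 -0.0202] fy [-0.031   0.0008  0.0332]
-0.04 bed 426 fx [-0.0399 -0.0301 -0.0203] fy [-0.0191  0.0015  0.0212]
-0.02 plate 148 fx [-0.0192 -0.0121 -0.0008] fy [-0.031  -0.024   0.0322]
-0.02 bed 501 fx [-0.0197 -0.0093 -0.0002] fy [-0.0193  0.0027  0.0327]
0.00 plate 94 fx [0.0002 0.0048 0.0131] fy [-0.0313 -0.0215  0.0325]
0.00 bed 487 fx [0.0003 0.0097 0.0197] fy [-0.0196  0.0018  0.0309]
0.00 cheek 73 fx [0.0151 0.0176 0.0199] fy [-0.029   0.0223  0.0312]
0.02 bed 498 fx [0.0202 0.0301 0.0398] fy [-0.0198  0.0012  0.0215]
0.02 cheek 322 fx [0.0202 
[... 510 characters left out ...]
0.0047  0.0313]
0.10 plate 208 fx [0.1045 0.1135 0.1199] fy [-0.0316  0.0229  0.0335]
0.10 bed 391 fx [0.1001 0.11   0.1195] fy [-0.0195 -0.0057  0.0219]
0.12 plate 115 fx [0.1202 0.1248 0.1392] fy [-0.0303  0.0265  0.0343]
0.12 bed 47 fx [0.1201 0.1215 0.1221] fy [-0.0238  0.01    0.0267]
0.12 keep 20 fx [0.1217 0.1219 0.1222] fy [-0.0235 -0.0076  0.0264]
0.12 cheek 621 fx [0.1217 0.1272 0.1334] fy [-0.0249  0.0013  0.0274]
0.14 plate 119 fx [0.1404 0.1451 0.1476] fy [-0.0303  0.013   0.0339]
cheek side 747 fx [0.0166 0.0616 0.0997] fy [-0.0291 -0.0247 -0.0173]
cheek side 717 fx [0.0162 0.0611 0.0998] fy [0.0191 0.0267 0.0314]
brass 313 fx [0.0718 0.0767 0.0816] fy [-0.0165  0.0006  0.0198]
```

```bash
python3 -m creep '[[[-0.0412,-0.0068,0],[0,0,0],0.3],[[-0.0412,-0.0068,0],[0,0,0],0.3],[[-0.0412,-0.0068,0],[0,0,0],0.3],[[-0.0412,-0.0068,0],[0,0,0],0.3],[[-0.0412,-0.0068,0],[0,0,0],0.3],[[-0.0412,-0.0068,0],[0,0,0],0.3],[[-0.0414,-0.0067,0],[0,0,0],0.3],[[0,0,0],[0,0,0],0.3]]' 80
python3 -m creep '[[[0,0,0],[0,0,-7.8],0.3],[[0,0,0],[0,0,-7.8],0.3],[[0,0,0],[0,0,-7.8],0.3],[[0,0,0],[0,0,-7.8],0.3],[[0,0,0],[0,0,-7.8],0.3],[[0,0,0],[0,0,-7.8],0.3],[[0,0,0],[0,0,-7.8],0.3],[[0,0,0],[0,0,-7.8],0.3],[[0,0,0],[0,0,-7.8],0.3],[[0,0,0],[0,0,-7.8],0.3],[[0,0,0],[0,0,0],0.3],[[0,0,0],[0,0,0],0.3]]' 80
```

```text
time_s: 11.85
eef_pos: [0.4297, -0.3386, 0.196]
ee_rot: [180.0, 0.1, 103.9]
wrist_force: [0.4, 0.4, -2.1]
grip_width: 0.405
grip_force: 84.1
time_s: 13.05
eef_pos: [0.429, -0.3337, 0.1959]
ee_rot: [180.0, -0.0, -178.1]
wrist_force: [0.3, 0.3, -1.4]
grip_width: 0.403
grip_force: 84.3
```

```bash
python3 -m creep '[[[0,-0.0011,0.02],[0,0,-0.5],0.3],[[0,0,0.03],[0,0,0],0.3],[[0,0,0.03],[0,0,0],0.3],[[0,0,0.015],[0,0,0],0.3],[[0,0,0],[0,0,0],0.3],[[0,0,0],[0,0,0],0.3]]' 80
python3 - <<'E'
from h import *
s,im,d,p,T,h=wgrab('w5');print(s['joint_pos'][5])
i2,_=snapshot('side');i3,_=snapshot('top')
a=cv2.resize(im[100:400,170:470],(400,400));b=cv2.resize(i2[130:210,290:410],(480,320),interpolation=2);c=cv2.resize(i3[160:250,340:430],(320,320),interpolation=2)
o=np.zeros((400,800,3),np.uint8);o[:400,:400]=a;o[:267,400:]=cv2.resize(b,(400,267));o[267:,400:533]=cv2.resize(c,(133,133));o[267:,533:]=cv2.resize(i3[140:270,330:590],(267,133))
cv2.imwrite('pics/m5.png',o[:,:,::-1])
E
```

```text
time_s: 13.65
eef_pos: [0.4296, -0.3354, 0.1014]
ee_rot: [180.0, -0.0, -177.5]
wrist_force: [1.2, -0.4, -1.7]
grip_width: 0.409
grip_force: 84.2
TCP [ 0.4296 -0.3354  0.1014] [ 1.7998e+02 -2.0000e-02 -1.7748e+02] t 13.65 F [ 1.2 -0.4 -1.7]
-131.75545228388734
```

View pics/m5.png

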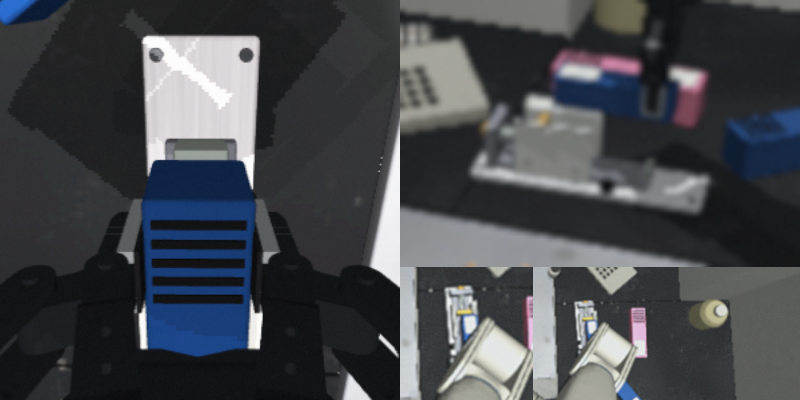

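The composite shows the cassette gripped by its tail, straight, above the keeper. Keeper and plate are centred at x≈201 and the cassette at ≈198, a slight lateral offset. In the side view the nose is level above the cheeks. I'll measure the offset.

Run:
```python
from h import *
z=np.load('pics/w5.npz');im,d=z['im'],z['d'];p=camera_params('wrist');T=z['T']@np.array(p['hand_eye'])
v,u=np.mgrid[120:235,270:375];u=u.ravel();v=v.ravel();P=depthpts(p,T,np.c_[u,v],d)
q=np.c_[P,np.ones(len(P))]@np.linalg.inv(z['T']).T  # tool coords
for lo,hi,n in((.006,.014,'plate'),(.029,.036,'keeper'),(.085,.14,'cassette')):
    m=(P[:,2]>lo)&(P[:,2]<hi)
    for a in np.arange(0,.08,.01):
        k=m&(q[:,0]>a)&(q[:,0]<a+.01)
        if k.sum()>20:
            e=np.percentile(q[k,1],[1,99])*1000;print(n,a.round(2),k.sum(),e.round(1),'mid',e.mean().round(2),'z',np.median(P[k,2]).round(4),'xmin/max',np.percentile(q[k,0],[1,99]).round(4))
```

```text
plate 0.0 951 [-30.6  33.4] mid 1.39 z 0.0106 xmin/max [0.0002 0.0099]
plate 0.01 1030 [-30.7  33.4] mid 1.35 z 0.0106 xmin/max [0.0101 0.0199]
plate 0.02 1048 [-30.5  33.5] mid 1.49 z 0.0106 xmin/max [0.0202 0.03  ]
plate 0.03 1111 [-30.9  33.9] mid 1.48 z 0.0106 xmin/max [0.03   0.0399]
plate 0.04 1139 [-30.4  33.6] mid 1.57 z 0.0107 xmin/max [0.0401 0.0499]
plate 0.05 1208 [-30.3  33.5] mid 1.56 z 0.0105 xmin/max [0.0503 0.0599]
plate 0.06 86 [-28.8  31. ] mid 1.12 z 0.0085 xmin/max [0.06   0.0606]
keeper 0.0 160 [-12.9  15.6] mid 1.35 z 0.032 xmin/max [0.0001 0.0023]
cassette 0.02 1070 [-17.2  17.1] mid -0.05 z 0.106 xmin/max [0.021  0.0224]
```

```bash
python3 -m creep '[[[0,0.0014,0],[0,0,0.2],0.3],[[0,0,0],[0,0,0],0.3],[[0,0,0.012],[0,0,0],0.3],[[0,0,0.01],[0,0,0],0.3],[[0,0,0.01],[0,0,0],0.3],[[0,0,0],[0,0,0],0.3]]' 80
python3 -m creep '[[[0,0,0.008],[0,0,0],0.3],[[0,0,0.008],[0,0,0],0.3],[[0,0,0.008],[0,0,0],0.3],[[0,0,0],[0,0,0],0.3]]' 80
```

```text
time_s: 14.4
eef_pos: [0.4283, -0.3331, 0.0673]
ee_rot: [179.9, -0.2, -177.6]
wrist_force: [-0.2, -0.5, -1.9]
grip_width: 0.407
grip_force: 84.2
time_s: 14.8
eef_pos: [0.4288, -0.3335, 0.0441]
ee_rot: [179.9, -0.1, -177.6]
wrist_force: [0.5, 0.7, -2.0]
grip_width: 0.412
grip_force: 84.2
```

```bash
python3 -m creep '[[[-0.003,0,0],[0,0,0],0.3],[[-0.002,0,0],[0,0,0],0.3],[[-0.001,0,0],[0,0,0],0.3],[[0,0,0],[0,0,0],0.3]]' 80
for i in 1; do python3 -m creep '[[[-0.001,0,0],[0,0,0],0.3],[[0,0,0],[0,0,0],0.3]]'; done
python3 -m creep '[[[-0.001,0,0],[0,0,0],0.3],[[0,0,0],[0,0,0],0.3]]'
python3 -m creep '[[[-0.001,0,0],[0,0,0],0.3],[[0,0,0],[0,0,0],0.3]]'
python3 -m creep '[[[-0.001,0,0],[0,0,0],0.3],[[0,0,0],[0,0,0],0.3]]'
python3 -m creep '[[[-0.001,0,0],[0,0,0],0.3],[[0,0,0],[0,0,0],0.3]]'
```

```text
time_s: 15.2
eef_pos: [0.4359, -0.3339, 0.0457]
ee_rot: [-180.0, 0.0, -177.6]
wrist_force: [-0.1, 0.8, -1.8]
grip_width: 0.408
grip_force: 84.2
time_s: 15.4
eef_pos: [0.4366, -0.3338, 0.0454]
ee_rot: [-180.0, 0.0, -177.6]
wrist_force: [-0.9, -0.0, -2.3]
grip_width: 0.405
grip_force: 84.2
time_s: 15.6
eef_pos: [0.4375, -0.3337, 0.0454]
ee_rot: [-180.0, 0.0, -177.6]
wrist_force: [-0.3, 1.1, -1.4]
grip_width: 0.404
grip_force: 84.2
time_s: 15.8
eef_pos: [0.4386, -0.3337, 0.0453]
ee_rot: [-180.0, 0.0, -177.6]
wrist_force: [0.0, -0.4, -2.9]
grip_width: 0.407
grip_force: 84.2
time_s: 16.0
eef_pos: [0.4393, -0.3335, 0.0452]
ee_rot: [180.0, -0.0, -177.6]
wrist_force: [-0.4, 0.4, -2.4]
grip_width: 0.408
grip_force: 84.2
time_s: 16.2
eef_pos: [0.4396, -0.3334, 0.0451]
ee_rot: [180.0, -0.1, -177.6]
wrist_force: [-4.6, -1.5, -0.3]
grip_width: 0.403
grip_force: 84.3
```

Contact came at TCP x ≈ 0.4394, as expected. Press on by 22 mm.

```bash
python3 -m creep '[[[-0.003,0,0],[0,0,0],0.3],[[-0.003,0,0],[0,0,0],0.3],[[-0.003,0,0],[0,0,0],0.3],[[-0.003,0,0],[0,0,0],0.3],[[0,0,0],[0,0,0],0.3]]' 80
python3 -m creep '[[[-0.003,0,0],[0,0,0],0.3],[[-0.003,0,0],[0,0,0],0.3],[[-0.002,0,0],[0,0,0],0.3],[[-0.001,0,0],[0,0,0],0.3],[[0,0,0],[0,0,0],0.3]]'
python3 - <<'E'
from h import *
s,im,d,p,T,h=wgrab('w6')
v,u=np.mgrid[60:330,260:380];u=u.ravel();v=v.ravel();P=depthpts(p,T,np.c_[u,v],d)
q=np.c_[P,np.ones(len(P))]@np.linalg.inv(pose(s)).T
blue=h[v,u,1]>120
m=blue&(P[:,2]>.035);print('tail x tool',np.percentile(q[m,0],[50,99]).round(4),'y',np.percentile(q[m,1],[1,99]).round(4),'z',np.percentile(P[m,2],[1,50,99]).round(4))
k=(~blue)&(P[:,2]>.029)&(P[:,2]<.035)&(abs(q[:,1])<.016);print('keeper',k.sum(),np.percentile(q[k,0],[1,99]).round(4),np.percentile(q[k,1],[1,99]).round(4))
E
```

```text
time_s: 16.7
eef_pos: [0.4508, -0.3329, 0.045]
ee_rot: [179.9, -0.2, -177.6]
wrist_force: [-9.3, -3.7, 1.1]
grip_width: 0.408
grip_force: 84.7
time_s: 17.2
eef_pos: [0.4589, -0.3325, 0.045]
ee_rot: [179.9, -0.3, -177.6]
wrist_force: [-11.6, -3.9, 4.1]
grip_width: 0.409
grip_force: 84.8
TCP [ 0.4589 -0.3325  0.045 ] [ 179.9    -0.25 -177.6 ] t 17.2 F [-11.6  -3.9   4.1]
tail x tool [0.0166 0.0224] y [-0.0176  0.017 ] z [0.0412 0.0734 0.0754]
keeper 865 [0.0235 0.0315] [-0.0147  0.0142]
```

Tail is about 1 mm past the keeper; go 2.5 mm further, then lower.

```bash
python3 -m creep '[[[-0.0015,0,0],[0,0,0.3],0.3],[[-0.0013,0,0],[0,0,0],0.3],[[0,0,0],[0,0,0],0.3]]' 80
python3 -m creep '[[[0,0,0.003],[0,0,0],0.3],[[0,0,0.003],[0,0,0],0.3],[[0,0,0.003],[0,0,0],0.3],[[0,0,0],[0,0,0],0.3]]' 80
```

```text
time_s: 17.55
eef_pos: [0.4612, -0.332, 0.0449]
ee_rot: [179.9, -0.3, -177.9]
wrist_force: [-12.4, -2.0, 3.5]
grip_width: 0.413
grip_force: 85.0
time_s: 17.95
eef_pos: [0.4608, -0.3316, 0.0355]
ee_rot: [179.8, -0.3, -177.9]
wrist_force: [-14.3, -0.9, 3.9]
grip_width: 0.409
grip_force: 85.1
```

```bash
python3 -m creep '[[[0,0,0.003],[0,0,0],0.3],[[0,0,0.002],[0,0,0],0.3],[[0,0,0.001],[0,0,0],0.3],[[0,0,0],[0,0,0],0.3]]' 80
python3 -m creep '[[[0,0,0.001],[0,0,0],0.3],[[0,0,0],[0,0,0],0.3]]'
python3 - <<'E'
from h import *
s,im,d,p,T,h=wgrab('w7')
v,u=np.mgrid[60:330,260:380];u=u.ravel();v=v.ravel();P=depthpts(p,T,np.c_[u,v],d)
q=np.c_[P,np.ones(len(P))]@np.linalg.inv(pose(s)).T
blue=h[v,u,1]>120
m=blue&(P[:,2]>.03);print('tail x tool',np.percentile(q[m,0],[50,99]).round(4),'z',np.percentile(P[m,2],[1,50,95,99]).round(4))
k=(~blue)&(P[:,2]>.029)&(P[:,2]<.035)&(abs(q[:,1])<.016);print('keeper',np.percentile(q[k,0],[1,99]).round(4),np.percentile(q[k,1],[1,99]).round(4))
E
```

```text
time_s: 18.35
eef_pos: [0.4609, -0.3316, 0.0297]
ee_rot: [179.8, -0.3, -177.9]
wrist_force: [-13.4, -1.3, 4.7]
grip_width: 0.402
grip_force: 85.1
time_s: 18.55
eef_pos: [0.4609, -0.3316, 0.0288]
ee_rot: [179.8, -0.3, -177.9]
wrist_force: [-13.3, -0.9, 5.2]
grip_width: 0.409
grip_force: 85.2
TCP [ 0.4609 -0.3316  0.0288] [ 179.83   -0.33 -177.86] t 18.55 F [-13.3  -0.9   5.2]
tail x tool [0.0156 0.0225] z [0.0313 0.0574 0.0587 0.0593]
keeper [0.026  0.0337] [-0.0157  0.0134]
```

```bash
python3 -m creep '[[[0,0,0.001],[0,0,0],0.3],[[0,0,0],[0,0,0],0.3]]'
python3 -m creep '[[[0,0,0.0007],[0,0,0],0.3],[[0,0,0],[0,0,0],0.3]]'
python3 -m creep '[[[0,0,0.0007],[0,0,0],0.3],[[0,0,0],[0,0,0],0.3]]'
```

```text
time_s: 18.8
eef_pos: [0.4609, -0.3316, 0.0279]
ee_rot: [179.8, -0.3, -177.9]
wrist_force: [-13.8, -1.5, 5.1]
grip_width: 0.407
grip_force: 85.2
time_s: 19.0
eef_pos: [0.461, -0.3316, 0.0277]
ee_rot: [179.8, -0.3, -177.9]
wrist_force: [-15.2, -1.1, 11.3]
grip_width: 0.406
grip_force: 85.9
time_s: 19.2
eef_pos: [0.461, -0.3316, 0.0277]
ee_rot: [179.8, -0.3, -177.9]
wrist_force: [-17.3, 1.4, 18.8]
grip_width: 0.408
grip_force: 86.9
```

Down on the bed (z force rising). Ease it back onto the keeper, then let go.

```bash
python3 -m creep '[[[0.001,0,-0.0005],[0,0,0],0.3],[[0.001,0,0],[0,0,0],0.3],[[0.001,0,0],[0,0,0],0.3],[[0.0005,0,0],[0,0,0],0.3],[[0,0,0],[0,0,0],0.3]]' 80
python3 -m creep '[[[0.0005,0,0],[0,0,0],0.3],[[0.0005,0,0],[0,0,0],0.3],[[0,0,0],[0,0,0],0.3]]' 20
```

```text
time_s: 19.7
eef_pos: [0.4587, -0.3319, 0.0277]
ee_rot: [179.9, -0.2, -177.8]
wrist_force: [-10.6, 0.3, 8.5]
grip_width: 0.408
grip_force: 85.5
time_s: 20.0
eef_pos: [0.4579, -0.332, 0.0277]
ee_rot: [179.9, -0.2, -177.8]
wrist_force: [-10.4, 0.7, 8.0]
grip_width: 0.403
grip_force: 85.5
```

```bash
python3 -m creep '[[[0.0005,0,0],[0,0,0],0.3],[[0.0005,0,0],[0,0,0],0.3],[[0,0,0],[0,0,0],0.3]]' 30
python3 -m creep '[[[0,0,0],[0,0,0],0.55],[[0,0,0],[0,0,0],0.7],[[0,0,0],[0,0,0],0.7],[[0,0,0],[0,0,0],0.7]]'
python3 - <<'E'
from h import *
s,im,d,p,T,h=wgrab('w8')
v,u=np.mgrid[60:330,240:400];u=u.ravel();v=v.ravel();P=depthpts(p,T,np.c_[u,v],d)
q=np.c_[P,np.ones(len(P))]@np.linalg.inv(pose(s)).T
blue=h[v,u,1]>120
m=blue&(P[:,2]>.03);print('tail',np.percentile(q[m,0],[50,99]).round(4),'y',np.percentile(q[m,1],[1,99]).round(4),'z',np.percentile(P[m,2],[1,50,95,99]).round(4))
k=(~blue)&(P[:,2]>.029)&(P[:,2]<.035)&(abs(q[:,1])<.016);print('keeper',np.percentile(q[k,0],[1,99]).round(4),np.percentile(q[k,1],[1,99]).round(4))
E
```

```text
time_s: 20.3
eef_pos: [0.4574, -0.332, 0.0277]
ee_rot: [179.9, -0.1, -177.8]
wrist_force: [-6.7, 1.3, 6.5]
grip_width: 0.407
grip_force: 85.3
time_s: 20.7
eef_pos: [0.4591, -0.3329, 0.0275]
ee_rot: [-180.0, 0.0, -177.9]
wrist_force: [0.4, 0.1, -0.8]
grip_width: 0.699
grip_force: 0.0
TCP [ 0.4591 -0.3329  0.0275] [-1.7998e+02  3.0000e-02 -1.7789e+02] t 20.7 F [ 0.4  0.1 -0.8]
tail [0.0149 0.0241] y [-0.0166  0.018 ] z [0.0325 0.0565 0.0577 0.0582]
keeper [0.0239 0.0318] [-0.0147  0.0145]
```

```bash
python3 -m creep '[[[0,0,-0.01],[0,0,0],0.8],[[0,0,-0.03],[0,0,0],0.8],[[0,0,-0.04],[0,0,0],0.8],[[0,0,-0.04],[0,0,0],0.8],[[0,0,-0.04],[0,0,0],0.8],[[0,0,-0.04],[0,0,0],0.8],[[0.05,0,0],[0,0,0],0.8],[[0,0,0],[0,0,0],0.8],[[0,0,0],[0,0,0],0.8]]'
python3 - <<'E'
from h import *
s,im,d,p,T,h=wgrab('w9')
b=cv2.inRange(h,(100,120,40),(125,255,255))>0
i2,_=snapshot('side')
o=np.zeros((400,800,3),np.uint8);o[:,:400]=cv2.resize(im[:,120:520],(400,400));o[:267,400:]=cv2.resize(i2[130:210,290:410],(400,267),interpolation=2)
cv2.imwrite('pics/m9.png',o[:,:,::-1])
i3,d3=snapshot('top');p3,T3=ext('top');h3=cv2.cvtColor(i3,cv2.COLOR_RGB2HSV)
b3=cv2.inRange(h3,(100,120,40),(125,255,255))>0
try: region(p,T,d,b,.056,'wrist blue',(250,100,400,300))
except Exception as e: print(e)
E
```

```text
time_s: 21.65
eef_pos: [0.4081, -0.3346, 0.2282]
ee_rot: [-180.0, 0.0, -178.0]
wrist_force: [0.9, -0.3, 0.0]
grip_width: 0.801
grip_force: 0.0
TCP [ 0.4081 -0.3346  0.2282] [-1.7997e+02  4.0000e-02 -1.7796e+02] t 21.65 F [ 0.9 -0.3  0. ]
px (303, 196, 33, 104)
wrist blue [ 490.8 -331.2] [129.1  35.8] 2.0 depth [ 0.4728 -0.3319  0.0568]
```

View pics/m9.png

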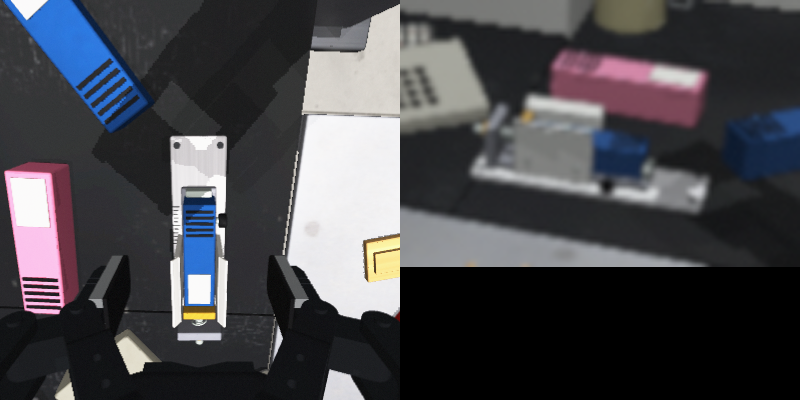

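The picture shows the cassette seated between keeper and plunger. The tile is at (199,290) against the brass at (199,313), and the top sits at 56–57 mm, so it is flat on the bed.

```bash
python3 -c "
from station import *
print(finish_job())"
```

```text
the job is handed in; nothing more can be done
None
```

I loaded the blue cassette into the holder, flat on the bed between keeper and plunger with the white-tile end on the plunger, and handed the job in at about 22 s; no verdict was returned.

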